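Start the plate shaker at its keys

ROBOT

A 7-joint arm with a two-finger parallel gripper is mounted at the origin on a cart in front of the work surface, level with it; the furniture and walls round the work are solid. World frame = base frame: x ahead of the robot, y to its left, z up, the work surface at z = 0. Lengths are in mm, angles in rad, forces in N, time in s.
With the tool pointing down it reaches from about 425 to 950 mm from the base axis. Payload 4.7 kg.
Tool frame: the origin (TCP) lies on the front face of the gripper's body, between the roots of the fingers; the fingertips stand 73 mm ahead of it and the grasp point (between the pads) lies 54 mm ahead of it; z points along the fingers, y is the direction in which the jaws open and shut (so a half turn about z gives the same grasp; the last joint's range is limited). The gripper opens to 85 mm and grips with 20 to 120 N. Pads are 22 mm wide; open, the fingers measure 114 mm over their backs; the gripper's body (76 mm by 85 mm) begins 54 mm behind the grasp point. The pads swing forward as they close: fully open they stand 13 mm farther back than shut.
Start: joints at [1.196, 0.469, -0.049, 1.532, 0.024, 1.141, -0.082], TCP at [228.833, -635.041, 303.935] pointing down, gripper open.
Joint ranges: [-2.59, 2.59], [-0.33, 1.99], [-1.39, 1.29], [0.1, 2.45], [-1.04, 4.18], [0.21, 1.99], [-2.66, 2.66]. Speed limits (rad/s): [2.57, 2.57, 3.14, 3.14, 3.14, 3.14, 3.14].

INTERFACE

Orientations are given as a unit quaternion [w, x, y, z].
In Python, from cell import ctrl, cams gives the robot as it stands.
- The arm moves only by the tool play_rows, never from a script. Its argument "targets" is one flat list of numbers, 6 for each row, row after row: the shift along the tool's x, y, z in m, then the turn, a rotation vector about the tool's x, y, z in rad. A call has 1 to 12 rows; each row shifts and turns the pose as measured when the row begins, along the tool's axes as they then stand; what a row does not reach is not made up. A row lasts 1/12 s, in which the tool goes at most 41.7 mm and 7.16 degrees, less where a joint would pass 70% of its speed; a pose out of reach is approached as far as the arm can. A call with a gripper value outside its range is refused whole. "gripper" is the gripper command: -1 is shut, 1 is fully open, values between are in proportion, set as the call begins (left out, the last holds). The fingers move at their own pace and stop on an object; "squeeze" is the grip in N (left out, the last holds). Time passes only in rows, so rows that do not move let the fingers close. It gives the time, the measured TCP pose, the force and the opening at its end, in the units of the state.
- ctrl.get_obs(): the state, without advancing time (a new reading comes with each control period).
- cams.snapshot(name): name is "side" or "top" or "wrist"; returns the picture (384x512x3 uint8, red, green, blue); there is no depth.
- cams.camera_params(name): a dict with "fx", "fy", "cx", "cy" (pixels), "pose" (4x4, takes a point from camera to world coordinates). Camera axes: x right, y down, z forward; pixel columns grow to the right and rows downward; lengths in mm; the calibration is good to about 2 mm. A picture is of the moment at which its call begins: read the wrist's pose just before it. camera_params takes no time and is no camera call; for the wrist camera it gives the pose at the moment of the call.
- ctrl.close_job(): hands the job in, once; it reports no verdict.
The state is a dict: "clock": time; "qpos": joint angles; "qd": joint speeds; "effort": joint torques, N m; "tool_pos": TCP position; "tool_rot": TCP orientation; "contact_force": force on the tool from outside, world axes, zero at the start; "torque": the same for the moment, N m; "finger_gap": finger opening in mm.
Only numpy, scipy, OpenCV 4.12 (cv2) and the standard library are available. Lean on these libraries where they do the work, as an engineer would, in place of code of your own. Each camera call takes 0.05 s, during which the arm holds its last target.

TASK

Start the plate shaker on the bench: press the raised front wing of its rocker switch down until it lies level, then press the long narrow bar key fully in, where it stays down, and last press the round key fully in, keep it in for a second and let it come up again. Keep to this order, do not press the square key, and leave the well plate and the things around the shaker where they are; nothing is to be picked up.

Things in the scene. Friction and masses are not known exactly. Their poses are not given: they have to be found in the camera images.
- shaker: Low white plate shaker, 236 x 216 x 65 mm, fixed. Origin: centre of its underside on the bench; x points to its rear, away from the robot (yaw -0.45 to 0.1 rad), z up. A raised platform, top at 65 mm, carries a well plate, its top 85 mm above the bench. Flat control deck along the front, 48 mm above the bench.
- controls_mid (a point): Middle of the row of four black controls, on the control deck (48 mm above the bench), 72 mm in front of the shaker's origin. The controls stand at 24 and 72 mm to either side along the shaker's y; which is in which place differs from run to run. Their metal frames stand 4 mm above the deck. The well plate's front edge is 73 mm behind this point.
- rocker_wing (a point): Point on the top face of the rocker's front wing, 16 mm from the hinge, moving with it. The rocker is a V of two black wings, each 26 mm long (shaker's x), 24 mm wide; hinge in the middle, along the shaker's y, 11 mm above the deck. At the start the front wing (nearer the robot, grey dot) slopes up, tip 21 mm above the deck; pressed home it lies level at 11 mm, this point having sunk 6 mm.
- rocker (a joint): Rocker angle, rad: 0 to 0.03 at the start (off, front wing raised), 0.4 when the front wing is pressed fully down and level (on). No spring: it stays where it is left; turning it takes 0.05 N m (about 3 N on the front wing).
- bar_key_top (a point): Centre of the top of the bar key: a long narrow black key, 40 mm (along the shaker's x) by 14 mm, its top 12 mm above the deck; moves with the key. In any of the four places.
- bar_key (a joint): How far the bar key is pressed, m: 0 up, 0.006 fully in (top then 6 mm above the deck). It stays down once pressed; moving it takes about 3 N.
- round_key_top (a point): Centre of the top of the round key: a round black key, 25 mm across, its top 12 mm above the deck; moves with the key. In any of the four places.
- round_key (a joint): How far the round key is pressed, m: 0 up, 0.006 fully in. A spring pushes it back up: 1.5 N to start it, 4.5 N to hold it fully in.
- square_key_top (a point): Centre of the top of the square key, not to be pressed: a square black key, 23.5 mm by 23.5 mm, its top 12 mm above the deck. In any of the four places.
- square_key (a joint): How far the square key is pressed, m: 0 up, 0.006 fully in; spring as for the round key.
- sample_plate: Clear six-well plate, 86 x 128 x 20 mm, loose on the shaker's platform between four corner clips; origin at the centre of its underside. To be left alone.
- marker: Marker pen with a blue cap, 134 mm long, 15 mm thick, lying on the bench about 47 mm in front of the shaker, along the left part of its front. Origin: its underside at mid length. To be left alone.
- petri: Petri dish, 61 mm across, 15 mm high, on the bench to the right of the shaker. Origin: centre of its underside. To be left alone.
- counter: White hand tally counter, 63 x 62 x 26 mm, on the bench in front of the right part of the shaker, beside the marker. Origin: its underside. To be left alone.

How it is judged (in metres and radians):
On the way, in this order (a step that is already met when the one before it is completed fails the run):
1. the rocker's front wing is pressed level (value of joint rocker above 0.34 rad), for 0.2 s.
2. the bar key is pressed fully in (value of joint bar_key above 0.0045 m), for 0.2 s.
3. the round key is pressed fully in and kept there for at least 0.6 s (value of joint round_key above 0.0045 m), for 0.6 s.
At the end, for the whole second after the job is handed in: The rocker is on (beyond 0.34 of 0.4 rad), the bar key is down (beyond 4.5 of 6 mm), the round key has come up again and the square key is up (both within 1 mm); the well plate is within 12 mm, and the marker, petri dish and tally counter are within 20 mm, of where they stood, at rest (value of joint rocker above 0.34 rad and value of joint bar_key above 0.0045 m and value of joint each of round_key, square_key below 0.001 m and velocity of joint round_key below 0.01 m/s and distance of sample_plate from where it was at the start of the episode below 0.012 m and distance of each of marker, petri, counter from where it was at the start of the episode below 0.02 m and linear speed of each of sample_plate, marker, petri, counter below 0.02 m/s); the robot touches nothing.
It fails at once if the square key is pressed (2 mm or more) (value of joint square_key above 0.002 m).
It fails at once if the bar key is pressed (2 mm or more) before the rocker is on (value of joint bar_key above 0.002 m and value of joint rocker below 0.3 rad).
It fails at once if the round key is pressed (2 mm or more) before the rocker is on and the bar key is down (value of joint round_key above 0.002 m and (value of joint rocker below 0.3 rad or value of joint bar_key below 0.004 m)).
It fails at once if the well plate is lifted or shifted by more than 12 mm, or the marker, petri dish or tally counter by more than 20 mm (distance of sample_plate from where it was at the start of the episode above 0.012 m or distance of any of marker, petri, counter from where it was at the start of the episode above 0.02 m).
It also fails if it takes over 45 s, if anything falls off the work surface, if the arm or the gripper's body presses on something with over 40 N, if the wrist force passes 120 N, or if a joint passes its speed limit or range.

## Working session

There is one attempt and no reset: what is moved stays moved. The work goes in short steps, Python scripts to look and compute and a tool call to move; the robot and the scene stay as the last step left them, time stands still between calls to the robot, and variables do not carry over. Pictures are saved under pics/ and viewed, and the job is handed in when it is done.

Besides the shell and the picture viewer there is one more tool, called after "Request:" by a JSON object that holds its "op" and its "data". play_rows: Moves the arm, as the interface text tells. Its arguments: {"type":"object","properties":{"targets":{"type":"array"},"gripper":{"type":"number"},"squeeze":{"type":"number"}},"required":["targets"]}

```bash
mkdir -p pics; ls
cat > h.py <<'E'
import numpy as np, cv2
from cell import ctrl, cams
def snap(n,f):
    im=cams.snapshot(n); cv2.imwrite('pics/'+f,im[:,:,::-1]); return im
def ray(p,u,v):
    P=np.array(p['pose']); d=P[:3,:3]@np.array([(u-p['cx'])/p['fx'],(v-p['cy'])/p['fy'],1.]); return P[:3,3],d
def onz(p,u,v,z):
    o,d=ray(p,u,v); return o+d*(z-o[2])/d[2]
def proj(p,X):
    P=np.array(p['pose']); c=P[:3,:3].T@(np.array(X)-P[:3,3]); return c[0]/c[2]*p['fx']+p['cx'],c[1]/c[2]*p['fy']+p['cy']
E
python3 - <<'E'
from h import *
for n in ['side','top','wrist']:
    snap(n,n+'0.png'); p=cams.camera_params(n); print(n,p['fx'],p['cx'],p['cy'],np.round(p['pose'],3).tolist())
print(ctrl.get_obs())
E
```

```text
pics
side 481.24321213578077 249.224938120903 187.67171995487578 [[-0.832, -0.285, 0.477, 115.818], [-0.555, 0.384, -0.738, 261.61], [0.027, -0.878, -0.478, 497.345], [0.0, 0.0, 0.0, 1.0]]
top 412.3367405615776 251.10891391358757 189.20934486425028 [[-0.007, -0.986, 0.166, 375.534], [-1.0, 0.009, 0.014, -372.9], [-0.015, -0.166, -0.986, 907.871], [0.0, 0.0, 0.0, 1.0]]
wrist 300.75546133732365 258.33542558300445 186.31333266249578 [[0.339, -0.906, -0.255, 293.93], [-0.941, -0.326, -0.09, -610.89], [-0.001, 0.271, -0.963, 372.75], [0.0, 0.0, 0.0, 1.0]]
{'clock': 0.15, 'qpos': array([ 1.19610575,  0.46929396, -0.0486152 ,  1.53340054,  0.02407984,
        1.14103579, -0.08231254]), 'qd': array([-4.20023672e-04, -3.70791444e-03,  2.06696732e-03, -3.20796166e-03,
       -1.22020145e-03, -1.11579466e-05,  2.63999924e-04]), 'effort': array([ 8.80674779e-04, -5.10762477e+01, -4.67033358e-02, -2.37977546e+01,
        1.07532824e-02,  5.38417968e-03, -2.13590873e-06]), 'tool_pos': array([ 228.70558473, -634.71588597,  303.08504481]), 'tool_rot': array([-7.63093300e-04,  9.85088588e-01,  1.72046127e-01, -1.44604664e-04]), 'contact_force': array([0.09405797, 0.39330756, 0.29851574]), 'torque': array([-0.02591196, -0.02341187, -0.02207848]), 'finger_gap': 85.64457659332487}
```

View pics/top0.png

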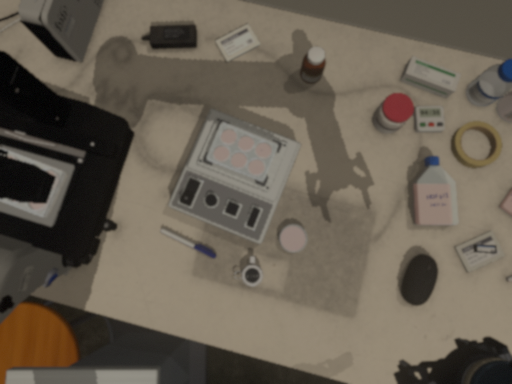

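View pics/side0.png

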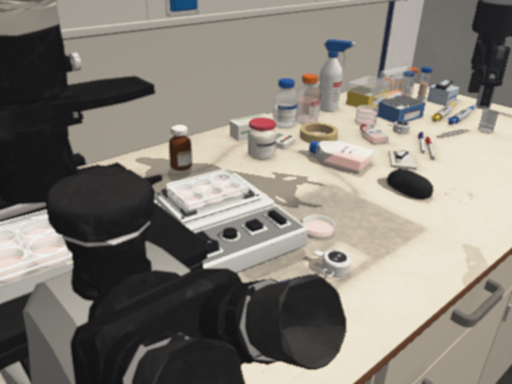

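View pics/wrist0.png

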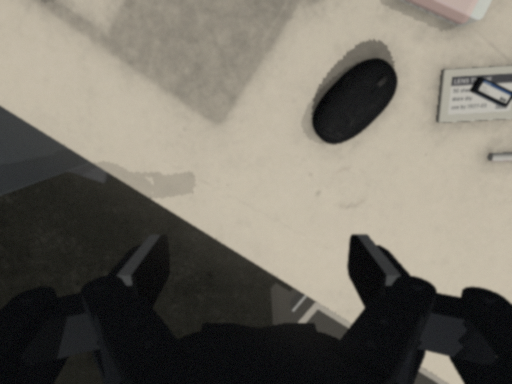

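Run:
```python
from h import *
im=cv2.imread('pics/top0.png'); cv2.imwrite('pics/tz.png',cv2.resize(im[150:290,140:320],None,fx=4.4,fy=4.2,interpolation=cv2.INTER_CUBIC))
im=cv2.imread('pics/side0.png'); cv2.imwrite('pics/sz.png',cv2.resize(im[160:290,150:360],None,fx=3.8,fy=4,interpolation=cv2.INTER_CUBIC))
p=cams.camera_params('top')
for u,v in [(190,190),(212,200),(232,209),(253,217)]: print(onz(p,u,v,59).round())
print(onz(p,293,237,15),onz(p,251,272,26),onz(p,188,241,10))
```

```text
[ 518. -233.   59.]
[ 496. -280.   59.]
[ 477. -321.   59.]
[ 460. -365.   59.]
[ 420.42557271 -449.95015478   15.        ] [ 347.53383313 -359.25820151   26.        ] [ 413.84232365 -222.90614561   10.        ]
```

View pics/tz.png

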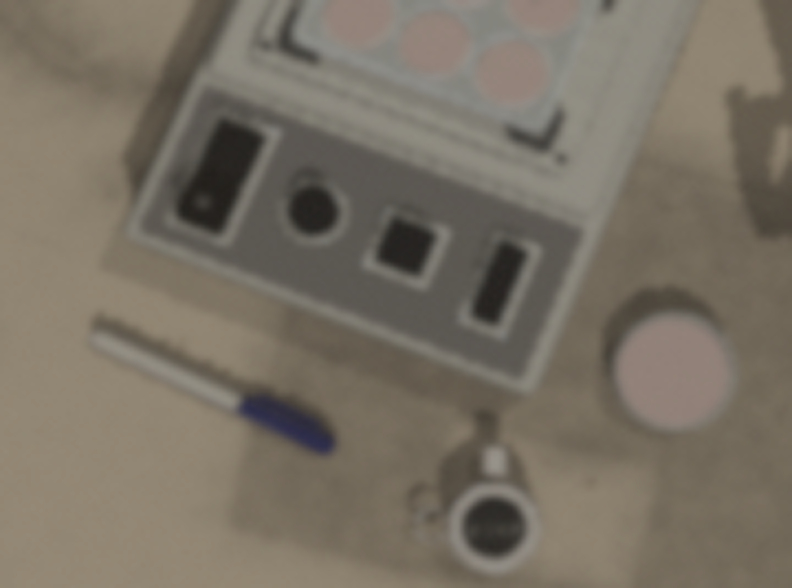

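View pics/sz.png

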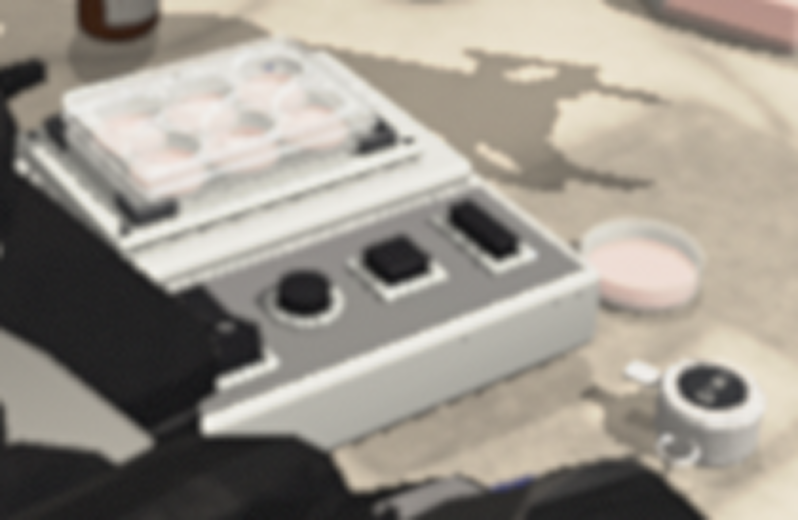

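Request:
{"op": "play_rows", "data": {"targets": [0.027,-0.021,0,0,0,0,0.027,-0.021,0,0,0,0,0.027,-0.021,0,0,0,0,0.027,-0.021,0,0,0,0,0.027,-0.021,0,0,0,0,0.027,-0.021,0,0,0,0], "gripper": -1}}

```text
clock: 0.65
tool_pos: [334.1, -462.6, 298.9]
tool_rot: [-0.001, 0.987, 0.163, -0.004]
contact_force: [0.9, -0.5, 0.3]
finger_gap: 12.3
```

Request:
{"op": "play_rows", "data": {"targets": [0.028,-0.022,0,0,0,0,0.028,-0.022,0,0,0,0,0.028,-0.022,0,0,0,0,0.028,-0.022,0,0,0,0,0.028,-0.022,0,0,0,0,0.028,-0.022,0,0,0,0,0,0,0,0,0,0.124,0,0,0,0,0,0.124,0,0,0,0,0,0.124,0,0,0,0,0,0.124,0,0,0,0,0,0.124,0,0,0,0,0,0.124]}}

```text
clock: 1.65
tool_pos: [459.5, -260.9, 296.2]
tool_rot: [-0.002, 0.978, -0.208, -0.005]
contact_force: [-0.3, -0.5, -0.1]
finger_gap: 0.1
```

Run:
```python
from h import *
import pickle
p=cams.camera_params('wrist'); im=snap('wrist','w1.png'); snap('side','s1.png')
pickle.dump(p,open('w1.pkl','wb'))
print(np.round(p['pose'],3).tolist()); o=ctrl.get_obs(); print(o['tool_pos'],o['tool_rot'],o['qpos'],o['clock'])
```

```text
[[-0.408, -0.877, -0.255, 523.425], [-0.913, 0.39, 0.117, -288.772], [-0.003, 0.281, -0.96, 365.174], [0.0, 0.0, 0.0, 1.0]]
[ 459.50635444 -260.93535443  296.25773005] [-0.00230593  0.9787389  -0.20504035 -0.00482694] [ 0.54173579  0.24673627 -0.12421264  1.87869195  0.03247185  1.02864207
 -1.57962584] 1.75
```

View pics/w1.png

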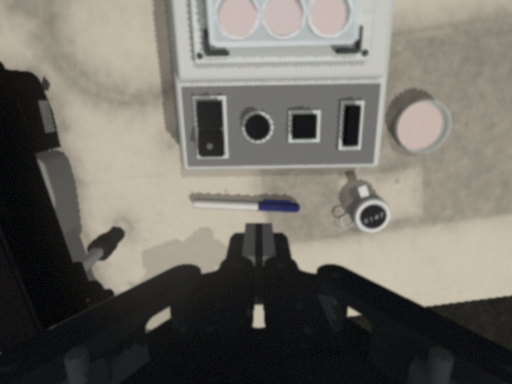

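View pics/s1.png

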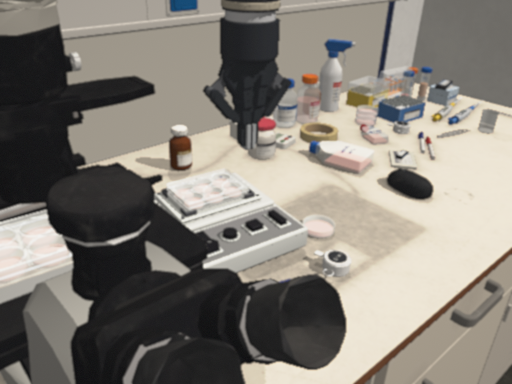

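```bash
cat >> h.py <<'E'
def blobs(im,x0,y0,x1,y1,th):
    g=cv2.cvtColor(im,cv2.COLOR_BGR2GRAY)[y0:y1,x0:x1]; m=(g<th).astype(np.uint8)
    n,l,s,c=cv2.connectedComponentsWithStats(m)
    return [(c[i]+[x0,y0],s[i]) for i in range(1,n) if s[i][4]>25]
def tri(rs):
    A=np.zeros((3,3));b=np.zeros(3)
    for o,d in rs:
        d=d/np.linalg.norm(d);M=np.eye(3)-np.outer(d,d);A+=M;b+=M@o
    X=np.linalg.solve(A,b); return X,[np.linalg.norm(np.cross(X-o,d/np.linalg.norm(d))) for o,d in rs]
E
python3 - <<'E'
from h import *
import pickle
w=pickle.load(open('w1.pkl','rb')); t=cams.camera_params('top'); s=cams.camera_params('side')
for f,b in [('w1',(185,85,375,165)),('top0',(175,170,275,235)),('side0',(205,205,300,250))]:
    for th in (40,55):
        print(f,th)
        for c,st in blobs(cv2.imread(f'pics/{f}.png'),*b,th): print(c.round(1),st)
print(tri([ray(w,120,233),ray(t,114,226)]))
E
```

```text
w1 40
[211.7 124.7] [ 14  17  23  52 736]
[350.6 124.8] [158  21  16  39 520]
[256.9 126.8] [ 61  31  22  23 385]
[303.5 125.6] [108  30  22  23 480]
w1 55
[209.9 127.3] [  13   16   25   54 1189]
[350.7 124.8] [158  21  17  39 562]
[257.  126.7] [ 61  30  23  24 429]
[303.6 125.9] [107  30  24  23 512]
top0 40
[189.6 191.2] [  6  10  17  24 183]
[210.6 199.6] [32 26  8  8 54]
[231.8 208.1] [53 34  9  9 62]
[252.6 217. ] [74 40  8 15 58]
top0 55
[189.3 191.5] [  6   9  18  26 256]
[210.6 199.5] [31 25 10 10 82]
[231.6 208.2] [51 33 12 12 93]
[252.8 216.7] [73 38 11 18 99]
side0 40
[276.2 217.2] [64  7 16 12 86]
[253.1 224.9] [42 16 15  9 76]
[229.2 233.3] [19 24 12  9 82]
[211.6 246.1] [ 0 36 13  9 76]
side0 55
[276.5 217. ] [ 64   6  16  13 109]
[253.6 224.8] [ 41  15  16  11 119]
[229.5 233. ] [ 18  24  13   9 101]
[210.4 244.2] [  0  30  13  15 125]
(array([446.79974742, -64.06618315,  21.47777176]), [np.float64(0.07307676603474965), np.float64(0.07307676603490254)])
```

Run:
```python
from h import *
import pickle
w=pickle.load(open('w1.pkl','rb')); t=cams.camera_params('top'); s=cams.camera_params('side')
K=dict(bar=[(350.7,124.8),(252.8,216.7),(276.5,216.5)],round=[(257,126.7),(210.6,199.5),(229.5,232)],square=[(303.6,125.9),(231.6,208.2),(253.6,224)])
for k,(a,b,c) in K.items():
    print(k,tri([ray(w,*a),ray(t,*b)]),tri([ray(w,*a),ray(t,*b),ray(s,*c)]),'z60:',onz(w,*a,60).round(1),onz(t,*b,60).round(1),onz(s,*c,60).round(1))
print('rocker dot/mid',onz(w,209,146,66),onz(w,210,127,59))
a=onz(w,257,126.7,60);b=onz(w,350.7,124.8,60);d=a-b;print(np.hypot(*d[:2]),'yaw',np.arctan2(-d[0],d[1]))
# deck frame corners rocker for yaw
for u,v in [(197,98),(223,97),(198,157),(228,157),(186,167),(378,165)]: print(u,v,onz(w,u,v,50).round(1))
```

```text
bar (array([ 461.32210071, -364.04620706,   50.05484421]), [np.float64(0.1809490228308826), np.float64(0.18094902283090553)]) (array([ 461.51162151, -363.72840653,   53.85697928]), [np.float64(0.8185062351850863), np.float64(0.6693913493875454), np.float64(0.34325722344838644)]) z60: [ 463.2 -361.5   60. ] [ 460.4 -364.3   60. ] [ 457.  -355.6   60. ]
round (array([ 498.66909876, -275.22979021,   48.29516197]), [np.float64(0.25640238844800023), np.float64(0.2564023884479382)]) (array([ 498.58652973, -275.71696314,   54.74825548]), [np.float64(0.6807169908471082), np.float64(0.8963235717862459), np.float64(0.29807532185614705)]) z60: [ 499.5 -275.5   60. ] [ 497.1 -276.8   60. ] [ 494.4 -269.5   60. ]
square (array([ 479.77661229, -319.61223655,   48.29263202]), [np.float64(0.2197324670237908), np.float64(0.2197324670236683)]) (array([ 479.95956871, -319.52906445,   54.41563809]), [np.float64(0.8754784711189623), np.float64(1.0298560902024165), np.float64(0.38504111751919745)]) z60: [ 481.3 -318.3   60. ] [ 478.5 -320.5   60. ] [ 475.9 -312.6   60. ]
rocker dot/mid [ 502.18126436 -224.25569909   66.        ] [ 518.37066147 -232.25981984   59.        ]
93.39782570121076 yaw -0.39959979476378416
197 98 [ 549.3 -231.5   50. ]
223 97 [ 539.5 -255.9   50. ]
198 157 [ 495.3 -204.9   50. ]
228 157 [ 482.3 -234.    50. ]
186 167 [ 490.9 -188.1   50. ]
378 165 [ 409.3 -376.6   50. ]
```

Run:
```python
from h import *
im=cv2.imread('pics/w1.png'); cv2.imwrite('pics/wz.png',cv2.resize(im[80:175,175:385],None,fx=3.8,fy=3.8,interpolation=cv2.INTER_CUBIC))
```

```text
(no output)
```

View pics/wz.png

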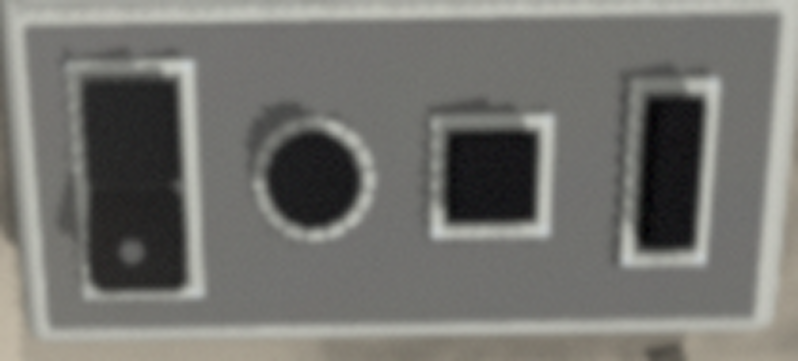

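```bash
cat >> h.py <<'E'
from scipy.spatial.transform import Rotation as R
def plan(tip,yaw=-0.40,L=73.):
    o=ctrl.get_obs(); q=o['tool_rot']; r=R.from_quat([q[1],q[2],q[3],q[0]])
    want=R.from_euler('z',yaw)*R.from_euler('x',np.pi)
    rv=(r.inv()*want).as_rotvec()
    tcp=np.array(tip)+[0,0,L]
    print('clock',round(o['clock'],2),'tip now',(o['tool_pos']+L*r.as_matrix()[:,2]).round(1),'F',o['contact_force'].round(1),'| d tool mm',r.inv().apply(tcp-o['tool_pos']).round(1),'rv',rv.round(4),'gap',round(o['finger_gap'],1))
E
python3 -c "
from h import *
plan([500.6,-224.4,100])"
```

```text
clock 1.75 tip now [ 458.9 -260.5  223.3] F [ 0.7  0.6 -0.6] | d tool mm [ 24.3 -49.6 123.1] rv [-0.0026  0.0104 -0.013 ] gap -0.1
```

Request:
{"op": "play_rows", "data": {"targets": [0.004,-0.008,0.018,-0.0026,0.0104,-0.013,0.004,-0.008,0.021,0,0,0,0.004,-0.008,0.021,0,0,0,0.004,-0.009,0.021,0,0,0,0.004,-0.008,0.021,0,0,0,0.004,-0.008,0.02,0,0,0,0,0,0,0,0,0]}}

```text
clock: 2.33
tool_pos: [502.8, -225.6, 171.6]
tool_rot: [0.001, 0.982, -0.187, 0.003]
contact_force: [-0.4, 0.4, 0.1]
finger_gap: 0.2
```

Run:
```python
from h import *
plan([500.6,-224.4,59])
p=cams.camera_params('wrist'); print('tip/hinge px',proj(p,[500.6,-224.4,66]),proj(p,[517.2,-231.4,59])); snap('wrist','w2.png'); snap('side','s2.png')
```

```text
clock 2.33 tip now [ 503.2 -225.9   98.6] F [-0.4  0.4  0.1] | d tool mm [-2.7 -0.4 39.6] rv [ 0.0009 -0.0068  0.0234] gap 0.2
tip/hinge px (np.float64(258.99544330136024), np.float64(221.53364573519647)) (np.float64(259.61089342099694), np.float64(190.77322489163723))
```

View pics/w2.png

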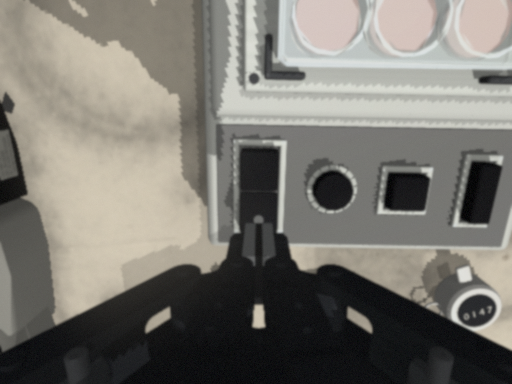

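View pics/s2.png

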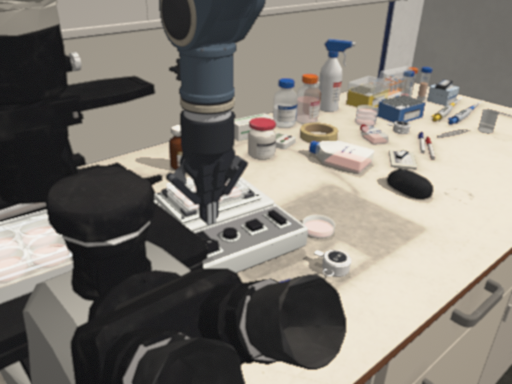

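Request:
{"op": "play_rows", "data": {"targets": [-0.0027,0,0.012,0.0009,-0.0068,0.0234,0,0,0.012,0,0,0,0,0,0.004,0,0,0,0,0,0.003,0,0,0,0,0,0.003,0,0,0]}}

```text
clock: 2.85
tool_pos: [501.6, -231.2, 144.4]
tool_rot: [0.003, 0.979, -0.203, 0.007]
contact_force: [0.2, 0.0, 0.2]
finger_gap: 0.2
```

```bash
python3 -c "
from h import *
plan([500.6,-224.4,59])"
```

```text
clock 2.85 tip now [ 502.4 -231.8   71.4] F [0.2 0.  0.2] | d tool mm [-3.8 -5.9 12.3] rv [ 0.0027 -0.0144 -0.0089] gap 0.2
```

Request:
{"op": "play_rows", "data": {"targets": [-0.0038,-0.0059,0,0.0027,-0.0144,-0.0089,0,0,0,0,0,0]}}

```text
clock: 3.02
tool_pos: [500.0, -224.4, 144.7]
tool_rot: [-0.0, 0.98, -0.199, -0.0]
contact_force: [0.9, 0.1, -0.3]
finger_gap: -0.4
```

```bash
python3 -c "
from h import *
plan([500.6,-224.4,59])"
```

```text
clock 3.02 tip now [ 500.  -224.4   71.7] F [ 0.9  0.1 -0.3] | d tool mm [ 0.5 -0.2 12.7] rv [-0.0001  0.0009 -0.0004] gap -0.4
```

Request:
{"op": "play_rows", "data": {"targets": [0,0,0.004,0,0,0,0,0,0.003,0,0,0,0,0,0.003,0,0,0]}}

```text
clock: 3.27
tool_pos: [500.2, -224.2, 135.8]
tool_rot: [0.0, 0.98, -0.199, -0.0]
contact_force: [-1.7, 0.9, 3.1]
finger_gap: -0.1
```

```bash
python3 -c "
from h import *
plan([500.6,-224.4,59])"
```

```text
clock 3.27 tip now [ 500.2 -224.2   62.8] F [-1.7  0.9  3.1] | d tool mm [0.5 0.1 3.8] rv [0.0001 0.     0.0002] gap -0.1
```

Request:
{"op": "play_rows", "data": {"targets": [0,0,0.003,0,0,0,0,0,0.002,0,0,0,0,0,0.002,0,0,0]}}

```text
clock: 3.52
tool_pos: [500.0, -224.0, 131.3]
tool_rot: [0.0, 0.98, -0.199, -0.001]
contact_force: [-8.6, 3.4, 29.2]
finger_gap: 0.0
```

```bash
python3 -c "
from h import *
plan([500.6,-224.4,59])"
```

```text
clock 3.52 tip now [ 499.9 -224.    58.3] F [-8.6  3.4 29.2] | d tool mm [ 0.7  0.1 -0.7] rv [ 0.0008  0.0019 -0.0001] gap 0.0
```

Request:
{"op": "play_rows", "data": {"targets": [0,0,0.0003,0,0,0,0,0,0.0003,0,0,0,0,0,0.0003,0,0,0,0,0,-0.01,0,0,0,0,0,-0.025,0,0,0,0,0,-0.03,0,0,0,0,0,0,0,0,0]}}

```text
clock: 4.1
tool_pos: [500.6, -224.0, 197.4]
tool_rot: [-0.0, 0.98, -0.199, -0.002]
contact_force: [1.3, -0.1, 0.3]
finger_gap: -0.2
```

Run:
```python
from h import *
plan([461.5,-363.6,100])
snap('wrist','w3.png'); im=snap('side','s3.png')
```

```text
clock 4.1 tip now [ 500.4 -223.9  124.4] F [ 1.3 -0.1  0.3] | d tool mm [ 18.4 143.8  24.4] rv [0.0004 0.003  0.0003] gap -0.2
```

View pics/w3.png

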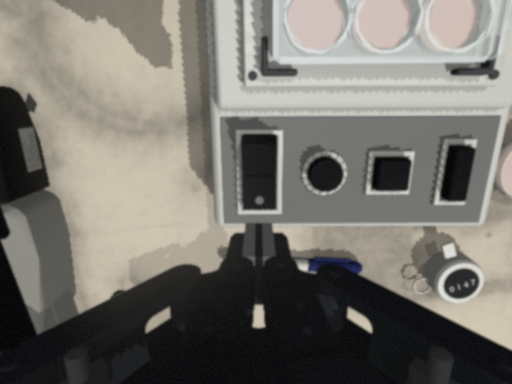

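Request:
{"op": "play_rows", "data": {"targets": [0.003,0.024,0,0,0.003,0,0.003,0.024,0,0,0,0,0.003,0.024,0,0,0,0,0.003,0.024,0,0,0,0,0.003,0.024,0,0,0,0,0.003,0.024,0,0,0,0,0,0,0,0,0,0]}}

```text
clock: 4.78
tool_pos: [455.9, -364.6, 186.6]
tool_rot: [-0.003, 0.981, -0.195, -0.008]
contact_force: [-0.9, -0.0, 0.1]
finger_gap: -0.0
```

Run:
```python
from h import *
plan([461.5,-363.6,90])
p=cams.camera_params('wrist'); im=snap('wrist','w4.png')
im=cv2.imread('pics/w4.png'); print(proj(p,[461.5,-363.6,60]),proj(p,[498.6,-275.7,60]))
for c,st in blobs(im,120,120,300,225,50): print(c,st, onz(p,*c,60))
```

```text
clock 4.78 tip now [ 454.8 -364.   113.6] F [-0.9 -0.   0.1] | d tool mm [ 5.2 -3.  23.5] rv [-0.0018  0.0175  0.0082] gap -0.0
(np.float64(255.46539129476358), np.float64(195.89763643844844)) (np.float64(115.9430465912277), np.float64(194.84345436688736))
[254.66478343 191.33239171] [ 125   44   20   56 1062] [ 464.73093467 -364.35680789   60.        ]
[126.9452954  192.04157549] [  0  55  18  34 457] [ 497.48873584 -283.66567629   60.        ]
[186.58925319 191.88615665] [  49   56   36   33 1098] [ 482.0630634  -321.32910978   60.        ]
```

View pics/w4.png

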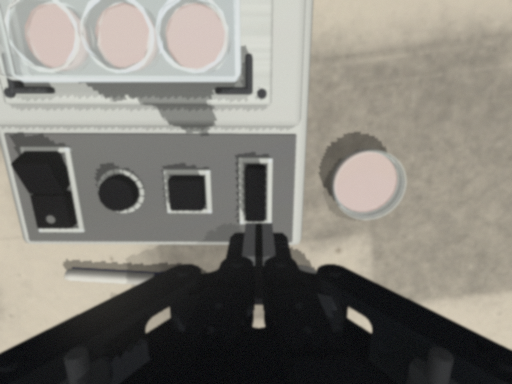

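Request:
{"op": "play_rows", "data": {"targets": [0.006,-0.003,0.006,-0.0018,0.0175,0.0082,0,0,0.008,0,0,0,0,0,0.008,0,0,0,0,0,0,0,0,0]}}

```text
clock: 5.17
tool_pos: [462.9, -357.8, 159.9]
tool_rot: [-0.003, 0.98, -0.197, -0.003]
contact_force: [0.4, 0.6, -0.4]
finger_gap: -0.2
```

```bash
python3 -c "
from h import *
plan([462.5,-364,70])"
```

```text
clock 5.17 tip now [ 462.6 -357.2   86.9] F [ 0.4  0.6 -0.4] | d tool mm [ 2.1  6.  16.9] rv [-0.0055  0.0065  0.0042] gap -0.2
```

Request:
{"op": "play_rows", "data": {"targets": [0.002,0.006,0.004,-0.0055,0.0065,0.0042,0,0,0.005,0,0,0,0,0,0,0,0,0]}}

```text
clock: 5.42
tool_pos: [462.6, -362.3, 148.9]
tool_rot: [-0.001, 0.98, -0.197, -0.001]
contact_force: [-0.2, -0.1, 0.2]
finger_gap: 0.2
```

```bash
python3 -c "
from h import *
plan([462.5,-364,70])"
```

```text
clock 5.42 tip now [ 462.5 -362.2   75.9] F [-0.2 -0.1  0.2] | d tool mm [0.6 1.6 5.9] rv [-0.0008  0.0022  0.0031] gap 0.2
```

Request:
{"op": "play_rows", "data": {"targets": [0,0.0016,0.006,-0.0008,0.0022,0.003,0,0,0.005,0,0,0,0,0,0.003,0,0,0,0,0,0.003,0,0,0]}}

```text
clock: 5.75
tool_pos: [462.3, -364.2, 131.2]
tool_rot: [0.0, 0.98, -0.199, 0.001]
contact_force: [-0.9, -0.1, 2.2]
finger_gap: 0.0
```

```bash
python3 -c "
from h import *
plan([462.5,-364,54])"
```

```text
clock 5.75 tip now [ 462.4 -364.3   58.2] F [-0.9 -0.1  2.2] | d tool mm [ 0.1 -0.3  4.2] rv [ 0.0006 -0.0016 -0.    ] gap 0.0
```

Request:
{"op": "play_rows", "data": {"targets": [0,0,0.002,0,0,0,0,0,0.002,0,0,0,0,0,0.002,0,0,0]}}

```text
clock: 6.0
tool_pos: [462.4, -364.3, 126.5]
tool_rot: [0.0, 0.98, -0.199, 0.0]
contact_force: [-6.5, 5.0, 25.4]
finger_gap: -0.3
```

```bash
python3 -c "
from h import *
plan([462.5,-364,54])"
```

```text
clock 6.0 tip now [ 462.5 -364.4   53.5] F [-6.5  5.  25.4] | d tool mm [-0.1 -0.3 -0.5] rv [ 0.0006 -0.0009 -0.0003] gap -0.3
```

Request:
{"op": "play_rows", "data": {"targets": [0,0,0.0005,0,0,0,0,0,0.0005,0,0,0,0,0,0.0005,0,0,0,0,0,-0.01,0,0,0,0,0,-0.025,0,0,0,0,0,-0.03,0,0,0,0,0,0,0,0,0]}}

```text
clock: 6.58
tool_pos: [462.2, -364.0, 192.7]
tool_rot: [-0.0, 0.98, -0.199, -0.001]
contact_force: [1.1, -0.5, 1.1]
finger_gap: -0.3
```

Run:
```python
from h import *
plan([499,-275.8,110])
p=cams.camera_params('wrist'); im=snap('wrist','w5.png'); s=snap('side','s5.png')
im=cv2.imread('pics/s5.png'); cv2.imwrite('pics/sz5.png',cv2.resize(im[190:270,200:320],None,fx=6,fy=6,interpolation=cv2.INTER_CUBIC))
im=cv2.imread('pics/w5.png'); cv2.imwrite('pics/wz5.png',cv2.resize(im[110:260,0:310],None,fx=2.5,fy=2.5,interpolation=cv2.INTER_CUBIC))
```

```text
clock 6.58 tip now [ 462.1 -363.9  119.7] F [ 1.1 -0.5  1.1] | d tool mm [ -0.4 -95.5   9.7] rv [-0.0001  0.0013 -0.0001] gap -0.3
```

View pics/sz5.png

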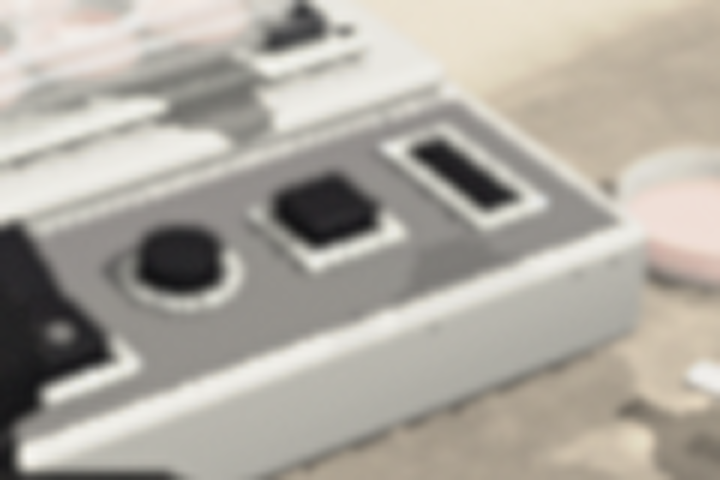

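View pics/wz5.png

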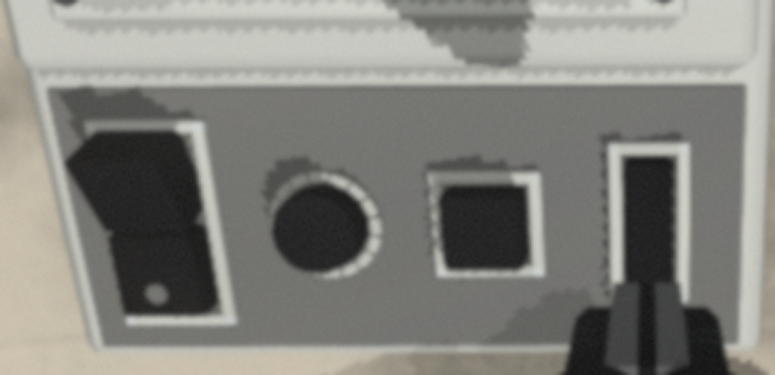

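The bar key is clearly down and the rocker on. On to the round key.

Request:
{"op": "play_rows", "data": {"targets": [0,-0.024,0,0,0,0,0,-0.024,0,0,0,0,0,-0.024,0,0,0,0,0,-0.021,0,0,0,0,0,0,0,0,0,0,0,0,0,0,0,0]}}

```text
clock: 7.18
tool_pos: [494.0, -274.5, 183.3]
tool_rot: [-0.002, 0.98, -0.201, -0.008]
contact_force: [0.1, 0.7, -0.0]
finger_gap: 0.0
```

Run:
```python
from h import *
plan([499,-275.8,75])
p=cams.camera_params('wrist'); im=snap('wrist','w6.png')
im=cv2.imread('pics/w6.png'); print(proj(p,[499,-275.8,60]))
for c,st in blobs(im,130,110,400,225,50): print(c,st, onz(p,*c,60))
```

```text
clock 7.18 tip now [ 492.8 -274.   110.3] F [ 0.1  0.7 -0. ] | d tool mm [ 5.7 -0.8 35.2] rv [-0.0008  0.017  -0.0045] gap 0.0
(np.float64(258.56034605858304), np.float64(197.07373353279536))
[186.74640362 187.89354706] [  33   45   45   70 2433] [ 523.78866007 -234.316469     60.        ]
[391.74296206 193.61444308] [252  55  18  54 817] [ 466.1260312  -358.80024862   60.        ]
[257.06057386 194.38469713] [110  67  35  36 941] [ 501.1464392  -275.62478294   60.        ]
[326.03710095 193.49180328] [ 179   67   36   34 1159] [ 483.5302313  -318.37022442   60.        ]
```

View pics/w6.png

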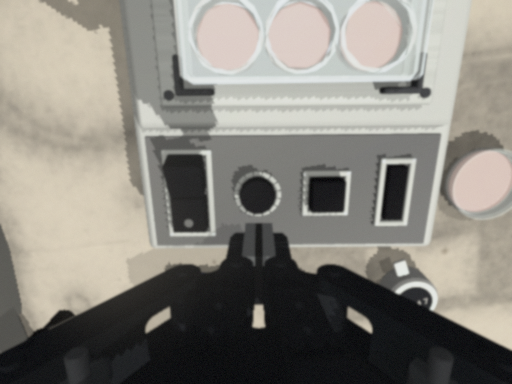

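Request:
{"op": "play_rows", "data": {"targets": [0.006,-0.001,0.008,-0.0008,0.017,-0.0045,0,0,0.01,0,0,0,0,0,0.01,0,0,0,0,0,0,0,0,0]}}

```text
clock: 7.57
tool_pos: [497.4, -279.2, 152.0]
tool_rot: [0.0, 0.98, -0.201, -0.001]
contact_force: [-0.4, 0.3, 0.4]
finger_gap: 0.2
```

```bash
python3 -c "
from h import *
plan([500,-275.7,70])"
```

```text
clock 7.57 tip now [ 497.2 -279.3   79. ] F [-0.4  0.3  0.4] | d tool mm [ 1.  -4.3  9. ] rv [ 0.0013  0.0024 -0.0052] gap 0.2
```

Request:
{"op": "play_rows", "data": {"targets": [0.001,-0.0043,0.004,0.0013,0.0024,-0.0052,0,0,0.005,0,0,0,0,0,0,0,0,0]}}

```text
clock: 7.82
tool_pos: [498.6, -277.0, 140.9]
tool_rot: [-0.0, 0.98, -0.2, -0.001]
contact_force: [0.9, -0.8, -0.1]
finger_gap: 0.3
```

```bash
python3 -c "
from h import *
plan([500,-275.7,54])"
```

```text
clock 7.82 tip now [ 498.4 -277.    67.9] F [ 0.9 -0.8 -0.1] | d tool mm [ 0.8 -1.8 13.9] rv [ 0.0006  0.0028 -0.0028] gap 0.3
```

Request:
{"op": "play_rows", "data": {"targets": [0.0008,-0.0018,0.005,0.0006,0.0028,-0.0028,0,0,0.003,0,0,0,0,0,0.003,0,0,0,0,0,0.002,0,0,0,0,0,0.002,0,0,0]}}

```text
clock: 8.23
tool_pos: [500.5, -275.9, 126.3]
tool_rot: [0.0, 0.98, -0.199, 0.001]
contact_force: [-4.9, 2.1, 24.0]
finger_gap: 0.1
```

```bash
python3 -c "
from h import *
plan([500,-275.7,54])"
```

```text
clock 8.23 tip now [ 500.6 -276.    53.3] F [-4.9  2.1 24. ] | d tool mm [-0.6 -0.  -0.7] rv [ 0.0004 -0.0013  0.    ] gap 0.1
```

At the stop. Holding for 1 s.

Request:
{"op": "play_rows", "data": {"targets": [0,0,0.0005,0,0,0,0,0,0.0005,0,0,0,0,0,0.0005,0,0,0,0,0,0.0005,0,0,0,0,0,0.0005,0,0,0,0,0,0.0005,0,0,0,0,0,0.0005,0,0,0,0,0,0.0005,0,0,0,0,0,0.0005,0,0,0,0,0,0.0005,0,0,0,0,0,0.0005,0,0,0,0,0,0.0005,0,0,0]}}

```text
clock: 9.23
tool_pos: [500.5, -275.9, 126.7]
tool_rot: [0.001, 0.98, -0.199, 0.001]
contact_force: [-2.5, 0.5, 7.2]
finger_gap: -0.0
```

```bash
python3 -c "
from h import *
plan([500,-275.7,54])"
```

```text
clock 9.23 tip now [ 500.6 -276.    53.7] F [-2.5  0.5  7.2] | d tool mm [-0.6  0.1 -0.3] rv [ 0.0016 -0.0016 -0.0003] gap -0.0
```

Request:
{"op": "play_rows", "data": {"targets": [0,0,-0.01,0,0,0,0,0,-0.02,0,0,0,0,0,-0.03,0,0,0,0,0,-0.03,0,0,0,0,0,-0.03,0,0,0,0,0,0,0,0,0,0,0,0,0,0,0]}}

```text
clock: 9.82
tool_pos: [501.1, -275.5, 252.4]
tool_rot: [0.001, 0.98, -0.198, 0.002]
contact_force: [-0.3, -0.6, -0.7]
finger_gap: 0.2
```

Run:
```python
from h import *
plan([500,-275.7,54])
snap('wrist','w7.png'); s=snap('side','s7.png'); snap('top','t7.png')
a=cv2.imread('pics/s7.png'); b=cv2.imread('pics/w7.png')
cv2.imwrite('pics/f7.png',np.vstack([cv2.resize(a[170:290,190:370],(510,340),interpolation=cv2.INTER_CUBIC),cv2.resize(b[60:250,110:480],(510,260))]))
```

```text
clock 9.82 tip now [ 501.3 -275.7  179.4] F [-0.3 -0.6 -0.7] | d tool mm [ -1.4   0.5 125.4] rv [ 0.0008 -0.0034  0.0004] gap 0.2
```

View pics/f7.png

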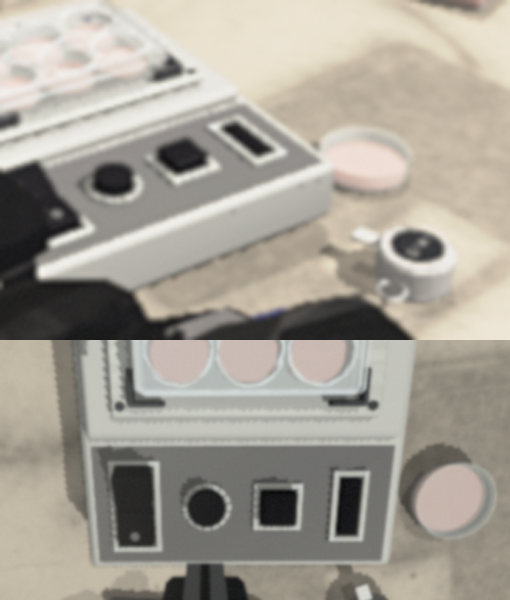

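Rocker level, bar key down, round and square keys up, and nothing around the shaker has moved.

```bash
python3 -c "
from h import *
print(ctrl.close_job())"
```

```text
the job is handed in; nothing more can be done
None
```

I started the shaker in the order you asked, with the gripper shut, and handed the job in at about 10 s. No verdict came back, so the results below are my own readings.

| Step | Pressed until it stopped at (fingertip height above the bench) | Force at the stop |
|---|---|---|
| Rocker front wing | 58.3 mm (expected 59) | 29 N |
| Bar key | 53.5 mm (expected 54) | 25 N |
| Round key, held about 1 s | 53.3–53.7 mm (expected 54) | 24 N, easing to 7 N by the end of the hold (4.5 N keeps it in) |

**Last checks:** the final side and wrist pictures show the front wing level, the bar key down, and the round and square keys up. The well plate, petri dish and tally counter look to be where they were; I compared these by eye, not by measurement. The marker is mostly hidden in those two pictures, but the arm never went near it. The fingertips ended about 180 mm above the bench, with about 1 N showing on the force reading.

**Disagreements:**
- Two-view heights for the key tops came out at 48–55 mm, against the stated 60 mm. I put that down to the image centroids including the key sides, and relied on the stated heights together with contact force.
- Wrist-camera positions of the bar and round keys differed by 2–3 mm between views, so I aimed in between.
- The arm drifted up to 6 mm sideways while coming down, and I corrected this before each press.

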